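# Slide the label printer's battery onto its charger at the shoe shop counter

### The job

Put the blue battery pack on the grey charger: slide it along the charger's slideway, yellow-marked end first, until it is fully home and the orange spring catch has snapped into the notch in its side, then let go of it. Leave the shoe, the tape dispenser and the polish jar where they are.

Things in the scene. Friction and masses are not known exactly. Their poses are not given: they have to be found in the camera images.
- battery: Loose battery pack, about 250 g. Black foot plate 84 (x) x 64 (y) x 10 mm high, on it a blue block 40 mm wide (y), x -38 to +34 mm, 10 to 60 mm above the underside: grip it across its width, fingertips 20 mm or more above the underside. Origin: centre of the underside, z up. +x is the front end, which goes in first: yellow bar on top, brass contacts, bevelled foot corners.
- battery_notch (a point): Middle of the notch in the left (+y) edge of the battery's foot, at (20, 32, 5) mm from the battery's origin, axes as the battery's. Notch 17 mm long, 6 mm deep; the right edge has the same.
- dock: Grey charger with aluminium guides, fixed to the counter, 200 (x) x 116 (y) mm, origin at the centre of its underside, z up; its floor lies 14 mm above the counter. The battery slides in towards +x, along an open apron (x -100 to -5 mm), then a slideway (x -5 to 78 mm) up to the stop at x = 78 mm, the face of an end housing that is 46 mm high over the counter.
- dock_apron (a point): Point on the open apron at (-60, 0, 14) mm in the dock's frame, axes as the dock's: with its origin here the battery can be set down from above. Flared guides 12 mm high stand on either side, inner faces 98 mm apart at dock x = -45 mm, narrowing to 66 mm at x = -5 mm.
- dock_home (a point): Where the battery's origin is when fully home: (35, 0, 14) mm in the dock's frame, axes as the dock's; the stop lies 1 mm beyond. Slideway walls 66 mm apart; lips from dock x = 0 on overhang the foot: underside 12, top 17 mm above the floor, 48 mm apart (lead-in ramp ahead of them up to 20 mm), so it cannot go in from above.
- detent (a joint): Sprung orange catch in the left (+y) wall of the slideway, 55 mm ahead of the dock's origin: a round nose, radius 8 mm, moving sideways. In m: 0 = fully out (free, or snapped into the notch), about 0.002 to 0.005 = pushed back by the battery's foot. Spring force 4 to 7 N; pushing the battery past it takes roughly 2 to 10 N, pulling it back out about 20 N.
- shoe: Blue flat shoe with white sole, 235 x 84 x 56 mm, loose. Bystander. Origin under its middle.
- tape_dispenser: Red tape dispenser, 150 x 62 x 83 mm, loose. Bystander. Origin under its middle.
- polish_jar: Small amber jar with black cap, 52 mm across, 55 mm high, loose. Bystander. Origin under its middle.
Not all that is in view belongs to the job. There is more than one size of the battery; the one meant has the size given above.

How it is judged:
By the outcome, as a careful person would: the job done as asked, in the order asked, and still so for the second after the job is handed in, with the robot touching nothing.
It also fails if it takes over 42 s, if anything falls off the work surface, if the arm or the gripper's body presses on something with over 40 N, if the wrist force passes 120 N, or if a joint passes its speed limit or range.

### The arm

A 6-joint arm with a two-finger parallel gripper is mounted at the origin on the work surface. World frame = base frame: x ahead of the robot, y to its left, z up, the work surface at z = 0. Lengths are in m, angles in rad, forces in N, time in s.
With the tool pointing down it reaches from about 0.35 to 1 m from the base axis. Payload 7.1 kg.
Tool frame: the origin (TCP) lies between the finger pads; the fingertips stand 22 mm ahead of it and the grasp point (between the pads) lies 3 mm ahead of it; z points along the fingers, y is the line along which they close (so a half turn about z gives the same grasp; the last joint's range is limited). The gripper opens to 85 mm and grips with 20 to 120 N. Pads are 22 mm wide; open, the fingers measure 114 mm over their backs; the gripper's body (76 mm by 85 mm) begins 54 mm behind the grasp point. The pads swing forward as they close: fully open they stand 13 mm farther back than shut.
Start: joints at [-1.121, 0.423, 1.63, -0, 1.089, -0.019], TCP at [0.282, -0.558, 0.233] pointing down, gripper open.
Joint ranges: [-3, 3], [-0.9, 2.11], [0.09, 2.58], [-1.31, 4.45], [0.11, 2.69], [-2.54, 2.54]. Speed limits (rad/s): [2.39, 2.39, 3.01, 3.14, 3.14, 3.14].

### API

Orientations are given as a rotation vector (axis times angle).
In Python, from rig import manip gives the robot as it stands. The module is installed in compiled form; this text tells all that it offers. Calls block until the motion is done:
- manip.move_to(position, orientation): joint-space move of the TCP to a pose.
- manip.servo_line(position, orientation=None, rate=0.15): straight line of the TCP; orientation=None keeps the orientation; rate is the mean speed in m/s.
- manip.set_joints(angles): joint-space move.
- manip.command_gripper(opening, f_grip=None): finger opening in m; f_grip is the grip in N (None keeps the last); returns when the fingers have stopped.
- manip.hold(seconds).
- manip.solve_ik(position, orientation): joint angles nearest the present ones, or None.
- manip.camera(name): name is "scene" or "top" or "wrist"; returns a dict with "image" (480x640x3 uint8, red, green, blue), "fx", "fy", "cx", "cy" (pixels), "k1" (the pictures are not rectified: a ray, as slopes to the right and down, at radius r is drawn at 1 + k1 r^2 times it, then the intrinsics apply), "cam_to_world" (4x4, takes a point from camera to world coordinates); the wrist camera has in their place "mount" (4x4, takes a point from camera to tool coordinates, whose origin is the TCP and whose axes are the flange's). Camera axes: x right, y down, z forward; pixel columns grow to the right and rows downward; lengths in m; the calibration is good to about 2 mm. A picture is of the moment at which its call begins: read the wrist's pose just before it. There is no depth.
A pose or a line that the arm cannot do raises manip.IKError and nothing moves.
- manip.sign_off(): hands the job in; it is judged then, once.
Readings, each from a call of its own:
- manip.get_time(): time.
- manip.get_joint_positions(): joint angles.
- manip.get_joint_vel(): joint speeds.
- manip.get_tau(): joint torques, N m.
- manip.get_position(): TCP position.
- manip.get_ee_rot(): TCP orientation.
- manip.get_contact_force(): force on the tool from outside, world axes, zero at the start.
- manip.get_torque(): the same for the moment, N m.
- manip.get_width(): finger opening in m.
- manip.get_grip_force(): force on a finger pad.
Only numpy, scipy, OpenCV 4.12 (cv2) and the standard library are available. Lean on these libraries where they do the work, as an engineer would, in place of code of your own. Each camera call takes 0.05 s, during which the arm holds its last target. There are 200 camera calls.

## Working session

There is one attempt and no reset: what is moved stays moved. The work goes in short steps, each a Python script; the robot and the scene stay as the last script left them, time stands still between calls to the robot, and variables do not carry over. Pictures are saved under pics/ and viewed, at most 10 in all, crops included, and the job is handed in when it is done.

```bash
mkdir -p pics; cat > h.py <<'E'
import numpy as np, cv2
from rig import manip
def snap(name,fn=None):
    c=manip.camera(name)
    if fn: cv2.imwrite('pics/'+fn,c['image'][:,:,::-1])
    return c
def ray(c,uv,T=None):
    T=c['cam_to_world'] if T is None else T
    T=np.array(T); d=np.array([(uv[0]-c['cx'])/c['fx'],(uv[1]-c['cy'])/c['fy']])
    u=d.copy()
    for _ in range(20): u=d/(1+c['k1']*(u@u))
    return T[:3,3],T[:3,:3]@np.array([u[0],u[1],1.])
def onz(c,uv,z,T=None):
    o,d=ray(c,uv,T); return o+d*(z-o[2])/d[2]
E
python3 - <<'E'
from h import *
for n in('scene','top'):
    c=snap(n,n+'0.png'); np.savez(n+'0.npz',**c); print(n,c['fx'],c['k1'],np.round(c['cam_to_world'],3).tolist())
print(manip.get_ee_rot(),manip.get_time())
E
```

```text
scene 532.0668344950826 -0.146333778833571 [[-0.812, 0.481, -0.331, 1.025], [0.584, 0.667, -0.464, 0.589], [-0.002, -0.57, -0.822, 1.1], [0.0, 0.0, 0.0, 1.0]]
top 459.99832934669564 -0.10768776306291275 [[0.012, -0.992, 0.126, 0.453], [-1.0, -0.014, -0.012, -0.001], [0.013, -0.126, -0.992, 0.997], [0.0, 0.0, 0.0, 1.0]]
[-3.05427079e+00 -7.29316109e-01  5.01543108e-04] 0.1
```

View pics/top0.png

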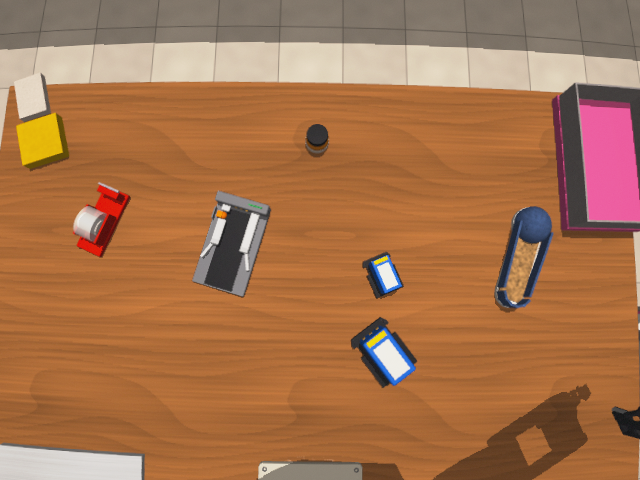

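View pics/scene0.png

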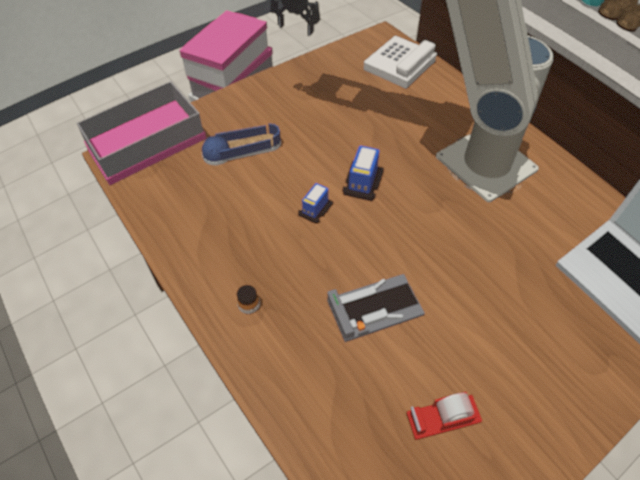

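The top view shows the charger at about (231,245), with its apron end towards the robot and the catch near (221,214). There are two packs, one large at (388,352) and one small at (383,275). Next I'll measure both packs and the dock from masks.

```bash
python3 - <<'E'
from h import *
c=dict(np.load('top0.npz')); im=c['image']; hsv=cv2.cvtColor(im,cv2.COLOR_RGB2HSV)
def rect(m,box,z,n):
    x0,y0,x1,y1=box; k=np.zeros(m.shape,np.uint8); k[y0:y1,x0:x1]=m[y0:y1,x0:x1]*255
    k=cv2.morphologyEx(k,cv2.MORPH_CLOSE,np.ones((5,5)))
    cs,_=cv2.findContours(k,cv2.RETR_EXTERNAL,cv2.CHAIN_APPROX_NONE); ct=max(cs,key=cv2.contourArea)
    P=np.array([onz(c,p[0],z)[:2] for p in ct]).astype(np.float32)
    r=cv2.minAreaRect(P*1000); print(n,np.round(r[0],1),np.round(r[1],1),round(r[2],1),np.round(cv2.boxPoints(r)).tolist())
H,S,V=[hsv[...,i].astype(int) for i in range(3)]
blue=(H>100)&(H<130)&(S>100)&(V>60); white=(S<60)&(V>150); yel=(H>20)&(H<35)&(S>120)&(V>150); blk=(V<75)
for n,b in(('big',(340,310,425,395)),('small',(355,245,410,305))):
    rect(blue|white|yel,b,.06,n+' block'); rect(yel,b,.06,n+' yel'); rect(white,b,.06,n+' label'); rect(blue|white|yel|blk,b,.01,n+' all')
grey=(S<70)
rect(grey,(185,180,280,305),.014,'dock')
a=cv2.resize(im[180:305,180:285],None,fx=4.7,fy=4.7,interpolation=cv2.INTER_CUBIC)[:590]
b=cv2.resize(im[245:395,340:420],None,fx=3.9,fy=3.9,interpolation=cv2.INTER_CUBIC)[:590]
a=a[:585];b=b[:585]; h=min(len(a),len(b))
o=np.hstack([a[:h,:490],b[:h,:310]]); cv2.imwrite('pics/crop1.png',o[:,:,::-1]);print(o.shape)
E
```

```text
big block [ 342.4 -152.7] [114.6  61.6] 37.5 [[278.0, -163.0], [316.0, -212.0], [407.0, -142.0], [369.0, -93.0]]
big yel [ 373.9 -129.6] [11.2 43.2] 36.7 [[357.0, -116.0], [382.0, -150.0], [391.0, -144.0], [366.0, -109.0]]
big label [ 337.5 -157.8] [82.7 39.4] 36.2 [[292.0, -166.0], [316.0, -198.0], [382.0, -149.0], [359.0, -117.0]]
big all [ 339.2 -153.8] [133.5  91.6] 37.5 [[258.0, -158.0], [314.0, -231.0], [420.0, -149.0], [364.0, -77.0]]
small block [ 504.5 -147.6] [71.9 46.4] 23.4 [[462.0, -141.0], [481.0, -183.0], [547.0, -155.0], [528.0, -112.0]]
small yel [ 533.5 -138.9] [ 7.7 28. ] 24.4 [[524.0, -128.0], [536.0, -153.0], [543.0, -150.0], [531.0, -125.0]]
small label [ 504.5 -151.2] [54.4 25.4] 24.3 [[475.0, -151.0], [485.0, -174.0], [535.0, -152.0], [524.0, -128.0]]
small all [ 506.3 -149.7] [82.6 64.3] 23.9 [[456.0, -137.0], [482.0, -196.0], [557.0, -162.0], [531.0, -104.0]]
dock [570.8 178.5] [124.  204.5] 74.3 [[456.0, 147.0], [652.0, 91.0], [686.0, 211.0], [489.0, 266.0]]
(585, 800, 3)
```

View pics/crop1.png

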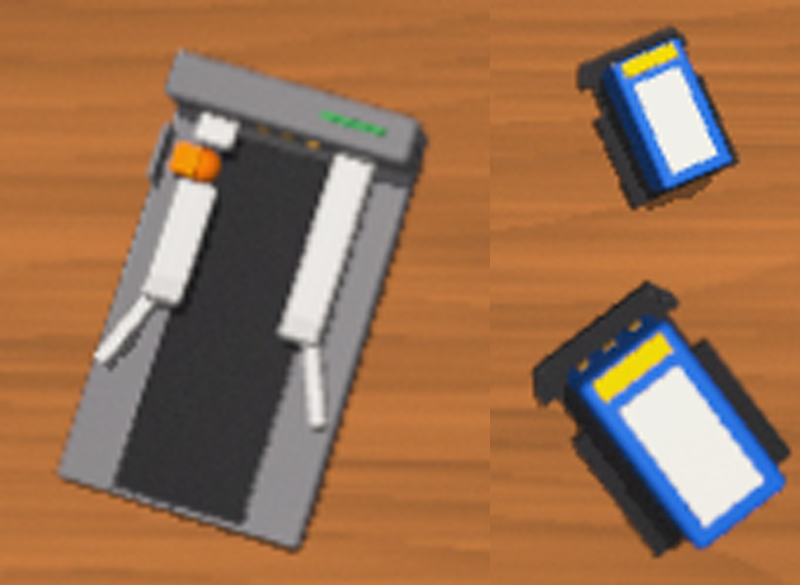

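The small pack matches the given size: block 72 mm long, foot 83 x 64 mm, origin about (0.507,-0.150), yaw about 24°. The dock sits at about (0.57,0.18) with yaw about -15.7°. I'll refine the dock with the wrist camera before grasping.

```bash
cat >> h.py <<'E'
from scipy.spatial.transform import Rotation as Ro
def down(yaw): # tool x along yaw, z down
    c,s=np.cos(yaw),np.sin(yaw)
    return Ro.from_matrix(np.array([[c,s,0],[s,-c,0],[0,0,-1]])).as_rotvec()
def wsnap(fn):
    p=np.array(manip.get_position()); R=Ro.from_rotvec(manip.get_ee_rot()).as_matrix()
    c=snap('wrist',fn); T=np.eye(4);T[:3,:3]=R;T[:3,3]=p; c['cam_to_world']=T@np.array(c['mount']); return c
E
python3 - <<'E'
from h import *
d=np.deg2rad
manip.move_to([.53,.18,.32],down(d(-15.7)))
c=wsnap('w1.png'); np.savez('w1.npz',**c)
print(manip.get_time(),manip.get_joint_positions(),c['fx'],np.round(c['mount'],3).tolist())
E
```

```text
2.9083 [ 3.05097014e-01  2.36233270e-01  1.68899178e+00 -9.14794456e-05
  1.21656243e+00  2.15076856e+00] 331.2601118064457 [[-0.001, -0.949, -0.315, 0.081], [1.0, -0.001, 0.0, 0.001], [-0.001, -0.315, 0.949, -0.141], [0.0, 0.0, 0.0, 1.0]]
```

View pics/w1.png

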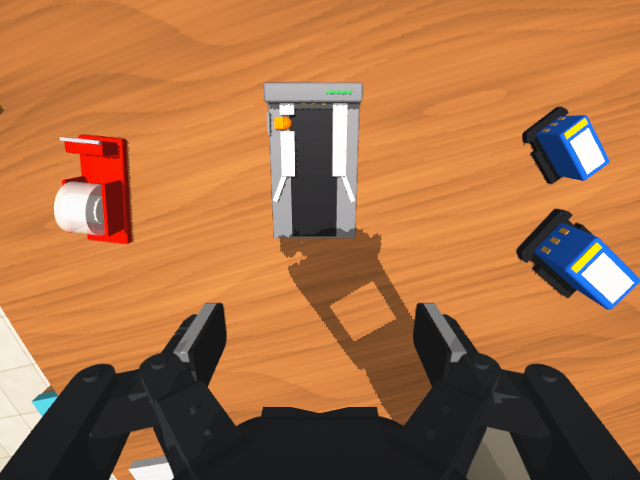

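The wrist view shows the dock clearly: apron end at row ~237, columns 274–356; lips at columns ~280–295 and 332–347; catch at (283,123). I'll fit the base edges and the lips on their height planes, then pick up the pack.

```bash
cat > dock.py <<'E'
from h import *
def edges(g,rows,lo,hi,pol):  # subpixel strongest gradient per row between lo..hi
    out=[]
    for r in rows:
        d=pol*np.diff(g[r,lo:hi].astype(float)); i=int(np.argmax(d))
        if d[i]<15: continue
        s=0
        if 0<i<len(d)-1:
            q=d[i-1]-2*d[i]+d[i+1]; s=.5*(d[i-1]-d[i+1])/q if q else 0
        out.append((lo+i+.5+s,r))
    return np.array(out)
def fit(P):
    vx,vy,x,y=cv2.fitLine(P.astype(np.float32),cv2.DIST_HUBER,0,1e-4,1e-4).ravel(); return np.array([x,y]),np.array([vx,vy])
if __name__=='__main__':
    c=dict(np.load('w1.npz')); im=c['image'].astype(int); sat=im[...,0]-im[...,2]  # wood high, grey ~0
    g=im.sum(2)/3
    W=lambda E,z:np.array([onz(c,e,z)[:2] for e in E])*1000
    L=W(edges(sat,range(150,226),262,284,-1),.014); R=W(edges(sat,range(150,226),345,372,1),.014)
    F=W([(r,q) for q,r in edges(sat.T,range(292,345),225,250,1)],.014)
    F=W([(cc,rr) for rr,cc in edges(sat.T,range(300,345),225,250,1)],.014)
    lL=W(edges(g,range(140,172),288,302,-1),.031); lR=W(edges(g,range(115,172),325,340,1),.031)
    dL=W(edges(g,range(205,232),284,300,-1),.014); dR=W(edges(g,range(205,232),328,344,1),.014)
    for n,P in zip(['L','R','F','lipL','lipR','dkL','dkR'],[L,R,F,lL,lR,dL,dR]):
        p,v=fit(P); a=np.rad2deg(np.arctan2(v[1],v[0])); t=np.deg2rad(-15.7); q=P@np.array([[np.cos(t),-np.sin(t)],[np.sin(t),np.cos(t)]])
        print(n,len(P),'ang %.2f'%((a+90)%180-90),'along/lat median in -15.7 frame',np.round(np.median(q,0),1),'std',np.round(q.std(0),1))
E
python3 dock.py
```

```text
L 76 ang -15.74 along/lat median in -15.7 frame [469.3 380.9] std [29.8  0.2]
R 76 ang -15.79 along/lat median in -15.7 frame [469.1 265.3] std [29.8  0.2]
F 45 ang 74.16 along/lat median in -15.7 frame [398.  311.8] std [ 0.1 18.4]
lipL 32 ang -16.65 along/lat median in -15.7 frame [512.6 346.8] std [11.4  0.2]
lipR 57 ang -15.58 along/lat median in -15.7 frame [527.9 299.3] std [20.   0.1]
dkL 27 ang -16.74 along/lat median in -15.7 frame [426.7 354.2] std [11.2  0.2]
dkR 27 ang -15.41 along/lat median in -15.7 frame [426.6 292. ] std [11.2  2.2]
```

```bash
python3 - <<'E'
from h import *
y=np.deg2rad(24); u=np.array([np.cos(y),np.sin(y)]); p=np.array([.5068,-.150])-.005*u
manip.move_to([*p,.15],down(y)); 
c=wsnap('w2.png'); np.savez('w2.npz',**c)
manip.servo_line([*p,.048],rate=.12)
print('F',manip.get_contact_force())
manip.command_gripper(.03,60)
print('w',manip.get_width(),manip.get_grip_force(),manip.get_contact_force())
manip.servo_line([*p,.15],rate=.12)
print(manip.get_width(),manip.get_time(),manip.get_position(),manip.get_contact_force())
c=wsnap('w3.png'); np.savez('w3.npz',**c)
E
```

```text
F [-0.79999107  0.15686939  0.385976  ]
w 0.038419474935417704 60.76249837875366 [-1.06539248  0.53408758  5.65026566]
0.03844483764480862 6.85 [ 0.50165901 -0.15183402  0.14934232] [ 0.10175491  0.44987751 -2.37926486]
```

View pics/w3.png

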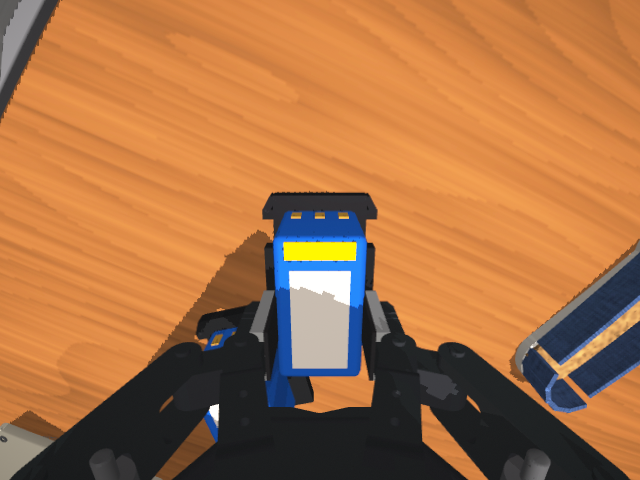

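The pack is held straight, with its yellow end away from the gripper. The foot's front edge is at row 193 (columns 265–376) and the block front is at row ~236. Now I'll check its pose in the tool frame, then move to the apron.

```bash
python3 - <<'E'
from h import *
from dock import edges,fit
c=dict(np.load('w3.npz')); im=c['image'].astype(int); sat=im[...,0]-im[...,2]
T=np.array(c['cam_to_world']); p=np.array([.50166,-.15183]); y=np.deg2rad(24); u=np.array([np.cos(y),np.sin(y)]); n=np.array([-u[1],u[0]])
def t(uv,z): w=onz(c,uv,z)[:2]-p; return np.array([w@u,w@n])*1000
F=np.array([t((q,r),.1013) for r,q in edges(sat.T,range(280,360),180,205,-1)]); q,v=fit(F)
print('front',np.median(F,0),'ang',np.rad2deg(np.arctan2(v[1],v[0])))
H=cv2.cvtColor(c['image'],cv2.COLOR_RGB2HSV); m=((H[...,0]>22)&(H[...,0]<35)&(H[...,1]>200)&(H[...,2]>200)).astype(np.uint8); m[:220]=0;m[280:]=0; m[:,:270]=0;m[:,370:]=0
ct=max(cv2.findContours(m,cv2.RETR_EXTERNAL,cv2.CHAIN_APPROX_NONE)[0],key=cv2.contourArea)
print('yellow',cv2.minAreaRect(np.array([t(k[0],.1613) for k in ct],np.float32)))
print(manip.get_ee_rot(),down(y))
E
```

```text
front [46.50348759 -0.34997865] ang 89.735504
yellow ((33.056297302246094, -0.32177162170410156), (29.57643699645996, 7.4996232986450195), 89.9722900390625)
[-3.07208778e+00 -6.53002488e-01  2.44494545e-03] [3.07294132 0.65317384 0.        ]
```

```bash
cat >> h.py <<'E'
_t=np.deg2rad(-15.7); _M=np.array([[np.cos(_t),-np.sin(_t)],[np.sin(_t),np.cos(_t)]])
DO=_M@np.array([.498,.3231]); DY=np.deg2rad(-15.76); DU=np.array([np.cos(DY),np.sin(DY)]); DN=np.array([-DU[1],DU[0]])
def tcp(bx,dz,lat=0.): return [*(DO+(bx-.0045)*DU+lat*DN),.062+dz]
def st():
    p=np.array(manip.get_position()); f=np.array(manip.get_contact_force()); e=p[:2]-DO
    print('t %.2f bx %.1f lat %.2f dz %.1f | Fu %.1f Fn %.1f Fz %.1f | w %.4f'%(manip.get_time(),(e@DU+.0045)*1e3,e@DN*1e3,(p[2]-.062)*1e3,f[:2]@DU,f[:2]@DN,f[2],manip.get_width())); return f[:2]@DU
E
python3 - <<'E'
from h import *
manip.move_to(tcp(-.060,.06),down(DY)); st()
manip.servo_line(tcp(-.060,.0008),rate=.1); st()
for b in(-.04,-.025,-.01,0.0,.01): 
    manip.servo_line(tcp(b,.0008),rate=.06)
    if st()<-30: break
c=wsnap('w4.png')
E
```

```text
t 8.21 bx -59.8 lat -0.50 dz 59.8 | Fu 0.4 Fn 0.4 Fz -2.4 | w 0.0385
t 8.95 bx -59.8 lat -0.29 dz 0.5 | Fu -0.1 Fn 0.1 Fz -1.5 | w 0.0385
t 9.43 bx -39.7 lat -0.11 dz 0.7 | Fu -1.0 Fn 0.2 Fz -3.1 | w 0.0385
t 9.83 bx -24.6 lat -0.12 dz 0.8 | Fu 0.6 Fn -0.4 Fz -3.0 | w 0.0385
t 10.23 bx -9.6 lat -0.13 dz 0.7 | Fu 0.9 Fn 0.6 Fz -2.8 | w 0.0383
t 10.55 bx 0.2 lat -0.14 dz 0.7 | Fu 0.3 Fn 0.6 Fz -2.7 | w 0.0382
t 10.87 bx 10.2 lat -0.14 dz 0.8 | Fu 0.7 Fn 0.9 Fz -3.3 | w 0.0384
```

View pics/w4.png

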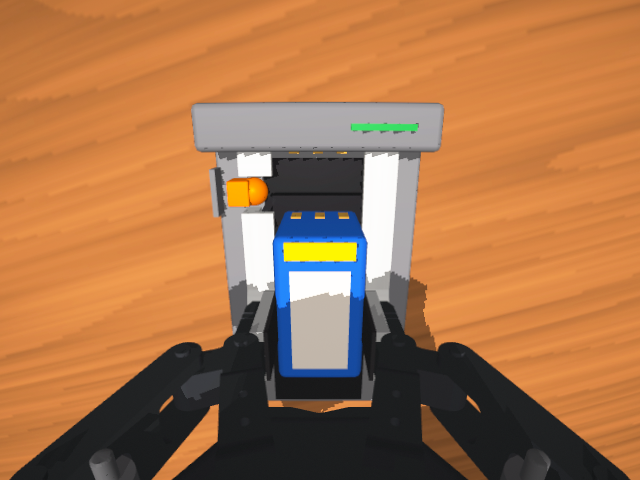

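The foot is under the lips with no jamming, and the catch is ahead at (247,191). Next I'll push past it to home.

```bash
python3 - <<'E'
from h import *
for b in(.016,.020,.024,.028,.031,.033,.035,.036): 
    manip.servo_line(tcp(b,.0008),rate=.04)
    if st()<-30: break
manip.hold(.2); st()
c=wsnap('w5.png'); im=c['image'][60:300,160:480]
cv2.imwrite('pics/w5c.png',cv2.resize(im,None,fx=2.4,fy=2.4,interpolation=cv2.INTER_CUBIC)[:,:,::-1])
E
```

```text
t 11.22 bx 14.8 lat -0.13 dz 0.7 | Fu -4.5 Fn 2.1 Fz 0.4 | w 0.0386
t 11.47 bx 17.9 lat -0.18 dz 0.8 | Fu -8.2 Fn 2.6 Fz 4.1 | w 0.0385
t 11.72 bx 22.7 lat -0.13 dz 0.7 | Fu -5.2 Fn 1.9 Fz 1.3 | w 0.0384
t 11.97 bx 28.8 lat -0.04 dz 0.9 | Fu 2.1 Fn -0.4 Fz -1.8 | w 0.0384
t 12.22 bx 31.3 lat -0.14 dz 0.7 | Fu 0.4 Fn -0.4 Fz -3.3 | w 0.0384
t 12.47 bx 33.1 lat -0.06 dz 0.8 | Fu 0.8 Fn -0.2 Fz -2.7 | w 0.0382
t 12.72 bx 34.8 lat -0.11 dz 0.7 | Fu -1.7 Fn -0.1 Fz -2.8 | w 0.0384
t 12.97 bx 35.1 lat -0.16 dz 0.6 | Fu -5.2 Fn 0.7 Fz 0.1 | w 0.0382
t 13.17 bx 35.1 lat -0.14 dz 0.6 | Fu -6.6 Fn 0.3 Fz 0.4 | w 0.0388
```

View pics/w5c.png

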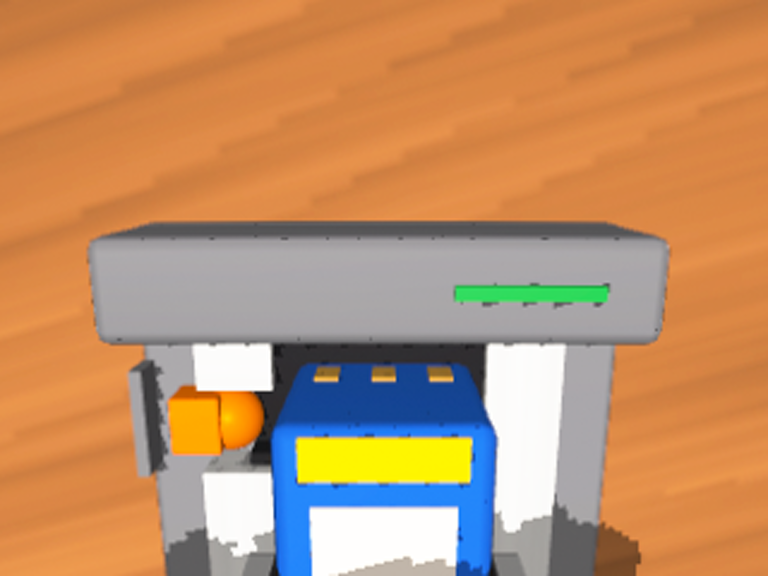

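The pack passed the catch (8 N peak at 18 mm, then released) and now rests firmly at about 35–36 mm. The nose at (240,418) in the crop is out in the notch. I'll seat it with a small push, relax, release, retreat and check.

```bash
python3 - <<'E'
from h import *
for b in(.037,.038): manip.servo_line(tcp(b,.0008),rate=.02); st()
p=np.array(manip.get_position()); b=(p[:2]-DO)@DU+.0045
manip.servo_line(tcp(b-.0002,.0003),rate=.02); st()
manip.command_gripper(.062); manip.hold(.2); st()
manip.servo_line(tcp(b,.10),rate=.1); st()
manip.servo_line([*(DO-.02*DU),.30],rate=.2); manip.hold(.3); st()
c=wsnap('w6.png'); np.savez('w6.npz',**c)
s=snap('scene','scene2.png'); t=snap('top','top2.png')
w=c['image'][60:300,170:470]; w=cv2.resize(w,(500,400),interpolation=cv2.INTER_CUBIC)
k=cv2.resize(s['image'],(300,225),interpolation=cv2.INTER_AREA); z=np.zeros((400,300,3),np.uint8); z[:225]=k
cv2.imwrite('pics/f.png',np.hstack([w,z])[:,:,::-1])
W0=dict(np.load('top0.npz'))['image'].astype(int)
for n,(x0,y0,x1,y1) in dict(shoe=(485,195,560,318),tape=(65,175,140,265),jar=(295,115,340,162)).items(): print(n,(abs(W0-t['image'].astype(int)).max(2)[y0:y1,x0:x1]>60).sum())
# nose & block front position in dock frame, before/after
for f in('w1','w6'):
    c=dict(np.load(f+'.npz')); H=cv2.cvtColor(c['image'],cv2.COLOR_RGB2HSV)
    for nm,lo,hi,z in(('orange',8,20,.019),('yellow',25,34,.074)):
        m=cv2.inRange(H,(lo,210,150),(hi,255,255)); 
        ys,xs=np.nonzero(m); q=np.array([onz(c,k,z)[:2]-DO for k in zip(xs,ys)]); q=np.c_[q@DU,q@DN]*1e3
        q=q[(abs(q[:,0]-60)<45)&(abs(q[:,1])<55)]
        if len(q): print(f,nm,len(q),q.min(0),q.max(0))
E
```

```text
t 13.47 bx 35.2 lat -0.15 dz 0.7 | Fu -8.6 Fn 1.6 Fz 2.8 | w 0.0386
t 13.72 bx 35.4 lat -0.16 dz 0.8 | Fu -12.2 Fn 2.8 Fz 6.9 | w 0.0384
t 14.01 bx 34.9 lat 0.05 dz 0.4 | Fu -5.2 Fn 1.1 Fz 1.5 | w 0.0383
t 14.57 bx 35.4 lat 0.01 dz 0.3 | Fu 0.2 Fn -0.0 Fz 0.5 | w 0.0621
t 15.72 bx 34.9 lat -0.27 dz 99.2 | Fu 0.1 Fn -0.5 Fz -0.4 | w 0.0618
t 16.90 bx -15.6 lat -0.22 dz 237.0 | Fu -0.1 Fn 0.1 Fz 1.2 | w 0.0621
shoe 0
tape 4748
jar 0
w1 orange 87 [48.03597689 29.33425878] [61.3586603  48.65983589]
w6 orange 86 [47.17301926 29.56629799] [61.2852177  39.60263848]
w6 yellow 195 [ 60.12002464 -15.50453218] [66.2016963  13.94197305]
```

View pics/f.png

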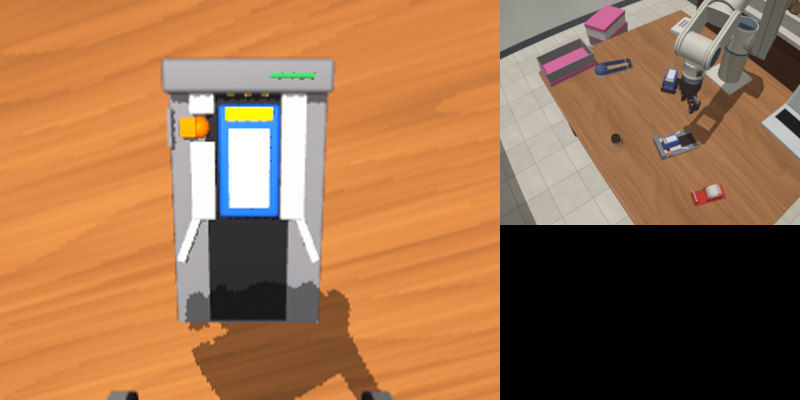

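```bash
python3 - <<'E'
from h import *
a=dict(np.load('scene0.npz'))['image'].astype(int); b=cv2.imread('pics/scene2.png')[:,:,::-1].astype(int)
r=lambda i:np.mean(np.nonzero((i[...,0]>150)&(i[...,1]<60)&(i[...,2]<60)),1)
x,y=r(a),r(b); print(x,y)
if np.abs(x-y).max()<1: manip.sign_off(); print('signed',manip.get_time())
E
```

```text
[420.65034965 436.41818182] [420.67718795 436.80344333]
the job is handed in; nothing more can be done
the job is handed in; nothing more can be done
```

The 72 mm blue battery pack is fully home on the charger, yellow end first, with the orange catch out in its notch and the gripper clear. The shoe, tape dispenser and jar are where they were, and the job is handed in at about 17 s.

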